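# Third spacer for a three-point support

## Robot

A 7-joint arm with a two-finger parallel gripper is mounted at the origin on a cart in front of the work surface, level with it; the furniture and walls round the work are solid. World frame = base frame: x ahead of the robot, y to its left, z up, the work surface at z = 0. Lengths are in m, angles in rad, forces in N, time in s.
With the tool pointing down it reaches from about 0.425 to 0.875 m from the base axis. Payload 9.9 kg.
Tool frame: the origin (TCP) lies at the very end of the fingers, on their centre line; the grasp point (between the pads) lies 19 mm behind it (r.tcp_to_grasp is the distance from the TCP to the grasp point, in m); z points along the fingers, y is the line along which they close (so a half turn about z gives the same grasp; the last joint's range is limited). The gripper opens to 85 mm and grips with 20 to 120 N. Pads are 22 mm wide; open, the fingers measure 114 mm over their backs; the gripper's body (76 mm by 85 mm) begins 54 mm behind the grasp point. The pads swing forward as they close: fully open they stand 13 mm farther back than shut.
Start: joints at [1.156, 0.576, 0.025, 1.437, -0.015, 1.129, -0.057], TCP at [0.219, -0.638, 0.231] pointing down, gripper open.
Joint ranges: [-2.76, 2.76], [-0.34, 2.15], [-1.52, 1.57], [0.19, 2.46], [-1.09, 4.23], [0.17, 1.99], [-2.82, 2.82]. Speed limits (rad/s): [2.22, 2.22, 3.01, 3.01, 3.14, 3.14, 3.14].

## Interface

Orientations are given as a unit quaternion [x, y, z, w].
In Python, from bench import r gives the robot as it stands. The module is installed in compiled form; this text tells all that it offers.
- The arm moves only by the tool step_arm, never from a script. Its argument "targets" is a list of rows, each a list of 3 entries, a list of its own where there are three numbers: the shift along the tool's x, y, z in mm, then the turn, a rotation vector about the tool's x, y, z in rad, then the finger opening in mm, from 0 to 85.4. In form: [[[dx, dy, dz], [rx, ry, rz], fingers], ...]. A call has 1 to 12 rows; each row shifts and turns the commanded pose from where the row before left it, along the tool's axes as they then stand; what a row does not reach is not made up. A row lasts 1/10 s, in which the tool goes at most 50 mm and 8.59 degrees, less where a joint would pass 70% of its speed; a pose out of reach is approached as far as the arm can. A call with a gripper value outside its range is refused whole. The fingers move at their own pace and stop on an object; the grip force is fixed at half the most. Time passes only in rows, so rows that do not move let the fingers close. It gives the time, the measured TCP pose, the force, the opening and the grip force at its end, in the units of the state.
- r.get_state(): the state, without advancing time (a new reading comes with each control period).
- r.get_image(name): name is "side" or "top" or "wrist"; returns the picture (384x512x3 uint8, blue, green, red); there is no depth.
- r.camera_info(name): a dict with "intrinsics" (3x3 intrinsics, pixels), "R" (3x3) and "t" (3): a world point X has camera coordinates R X + t; the wrist camera has in their place "T_tool_cam" (4x4, takes a point from camera to tool coordinates, whose origin is the TCP and whose axes are the flange's). Camera axes: x right, y down, z forward; pixel columns grow to the right and rows downward; lengths in m; the calibration is good to about 2 mm. A picture is of the moment at which its call begins: read the wrist's pose just before it. camera_info takes no time and is no camera call.
- r.hand_in(): hands the job in; it is judged then, once.
The state is a dict: "clock": time; "qpos": joint angles; "qvel": joint speeds; "tau": joint torques, N m; "ee_pos": TCP position; "orientation": TCP orientation; "wrist_force": force on the tool from outside, world axes, zero at the start; "torque": the same for the moment, N m; "finger_gap": opening from 0.0 (shut) to 1.0 (fully open); "grip_force": force on a finger pad.
Only numpy, scipy, OpenCV 4.12 (cv2) and the standard library are available. Lean on these libraries where they do the work, as an engineer would, in place of code of your own. Each camera call takes 0.05 s, during which the arm holds its last target. There are 200 camera calls.

## Task

The round support base on the bench carries two fitted steel spacer sleeves and one empty pad. From the three loose sleeves pick the one that is as long as the two fitted ones and stand it upright in the middle of the empty pad, then let go. Leave the other two loose sleeves standing where they are.

Things in the scene. Friction and masses are not known exactly. Their poses are not given: they have to be found in the camera images.
- spacer_a: Loose plain steel spacer sleeve (tube) standing upright on the bench: outside diameter 36 mm, bore 18 mm, length (height) 42 mm, about 0.25 kg. It is one of three loose sleeves that differ only in length (42, 60 and 80 mm) and stand in any order. Origin on its axis at mid-length, 21 mm above the surface it stands on; z along its axis, x and y without meaning (round).
- spacer_b: Loose plain steel spacer sleeve (tube) standing upright on the bench: outside diameter 36 mm, bore 18 mm, length (height) 60 mm, about 0.36 kg. It is one of three loose sleeves that differ only in length (42, 60 and 80 mm) and stand in any order. Origin on its axis at mid-length, 30 mm above the surface it stands on; z along its axis, x and y without meaning (round).
- spacer_c: Loose plain steel spacer sleeve (tube) standing upright on the bench: outside diameter 36 mm, bore 18 mm, length (height) 80 mm, about 0.48 kg. It is one of three loose sleeves that differ only in length (42, 60 and 80 mm) and stand in any order. Origin on its axis at mid-length, 40 mm above the surface it stands on; z along its axis, x and y without meaning (round).
- empty_pad (a point): Centre of the top face of the empty pad, 16 mm above the bench top; z up, x pointing away from the base's middle, which is 62 mm off along -x. The pad is a flat bright steel disc, 58 mm in diameter, raised 4 mm, with a small dark tapped hole in its middle, flush.
- support: Fixed round grey base, 188 mm in diameter, 12 mm thick, origin at the middle of its underside, z up. Three pads, 62 mm from the middle, 120 degrees apart: the empty one on +x, and two that each carry a fixed steel sleeve, 36 mm in diameter and 60 mm long (top 76 mm above the bench): the pattern for the right length. Three low screw heads between the pads.
Mind the look-alikes: they are no part of the job. What is shaped like the spacer_b but orange or red is not meant.

How it is judged:
At the end, for the whole second after the job is handed in: The 60 mm sleeve stands upright (within 0.17 rad, about 10 degrees, either end up) and at rest on the empty pad, its axis within 12 mm of the pad's centre and its mid-length 26 to 34 mm above the pad; the 42 mm and 80 mm sleeves still stand upright within 25 mm of where they started (horizontal distance between spacer_b and empty_pad below 0.012 m and z of spacer_b in the frame of empty_pad between 0.026 and 0.034 m and angle between the z axis of spacer_b and the z axis of empty_pad, either way round below 0.17 rad and linear speed of spacer_b below 0.02 m/s and distance of each of spacer_a, spacer_c from where it was at the start of the episode below 0.025 m and angle between each of spacer_a, spacer_c's own z axis and vertical below 0.17 rad); the robot touches nothing.
It also fails if it takes over 48 s, if anything falls off the work surface, if the arm or the gripper's body presses on something with over 40 N, if the wrist force passes 120 N, or if a joint passes its speed limit or range.

## Working session

There is one attempt and no reset: what is moved stays moved. The work goes in short steps, Python scripts to look and compute and a tool call to move; the robot and the scene stay as the last step left them, time stands still between calls to the robot, and variables do not carry over. Pictures are saved under pics/ and viewed, at most 10 in all, crops included, and the job is handed in when it is done.

Besides the shell and the picture viewer there is one more tool, called after "Call:" by a JSON object that holds its "op" and its "data", one argument or row to a line. step_arm: Moves the arm, as the interface text tells. Its arguments: {"type":"object","properties":{"targets":{"type":"array","items":{"type":"array"}}},"required":["targets"]}

```bash
mkdir -p pics
python3 - <<'E'
from bench import r
import cv2,numpy as np
s=r.get_state();print(s['ee_pos'],s['orientation'],s['clock'],s['finger_gap'],r.tcp_to_grasp)
for n in("top","side"):
    cv2.imwrite(f"pics/{n}0.png",r.get_image(n))
    c=r.camera_info(n);print(n,c['intrinsics'],c['R'],c['t'],-np.array(c['R']).T@c['t'])
E
```

```text
[ 0.2190834  -0.63797854  0.23043079] [ 9.86351771e-01  1.64649611e-01 -1.81508255e-04 -8.10883062e-04] 0.0 1.0019411511469416 0.0187
top [[412.55086813   0.         259.18208785]
 [  0.         412.55086813 195.21599933]
 [  0.           0.           1.        ]] [[-0.01497368 -0.99952037  0.02710739]
 [-0.99736263  0.01300482 -0.07140491]
 [ 0.07101814 -0.02810509 -0.997079  ]] [0.03877204 0.50635508 0.88091206] [0.44303946 0.0569265  0.91344414]
side [[472.64023298   0.         256.29935774]
 [  0.         472.64023298 188.69896594]
 [  0.           0.           1.        ]] [[ 0.99978856  0.01965179 -0.00605264]
 [ 0.00734454 -0.61621393 -0.78754457]
 [-0.01920638  0.7873336  -0.61622798]] [-0.5053566   0.08550701  1.12755171] [ 0.52627793 -0.82513757  0.75911075]
```

View pics/top0.png

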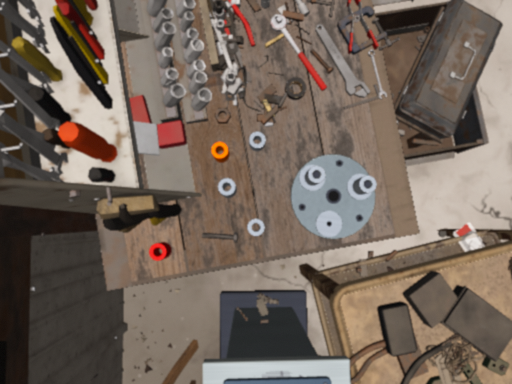

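View pics/side0.png

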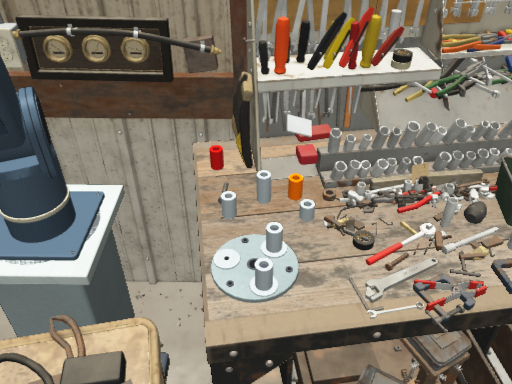

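Top: loose grey rings are at (258,140), (227,187) and (256,228); the base is at (334,196), its empty pad at (329,224). Orange (220,151) and red (159,252) are look-alikes. Side: the sleeves are at (307,209) short, (264,186) tall and (229,205) middle. By x order, the candidate is top (256,228) = side (229,205). I'll confirm it in an enlarged crop and by triangulation.

Run:
```python
import cv2,numpy as np
t=cv2.imread('pics/top0.png');s=cv2.imread('pics/side0.png')
a=cv2.resize(t[120:245,205:380],None,fx=4,fy=4,interpolation=cv2.INTER_CUBIC)  # 700x500
b=cv2.resize(s[160:300,205:325],None,fx=4,fy=4,interpolation=cv2.INTER_CUBIC)  # 480x560
cv2.imwrite('pics/ct.png',a);cv2.imwrite('pics/cs.png',b)
```

```text
(no output)
```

View pics/ct.png

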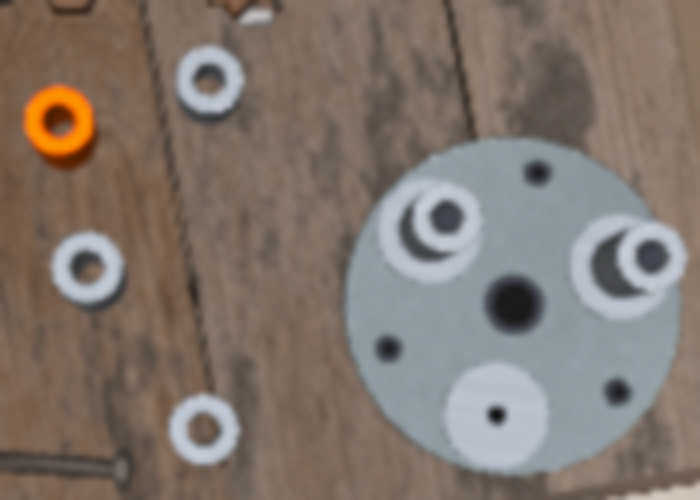

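View pics/cs.png

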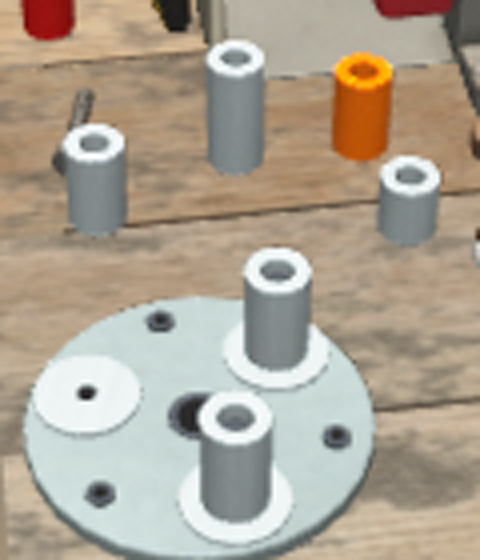

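The crops confirm it. In the side crop the middle-length grey sleeve has its top at (95,144), the tall one at (236,58) and the short one at (409,176). The pad hole is at (87,393). In the top crop these are at (204,429), (88,269), (210,81) and (497,415). I'll triangulate all four.

Run:
```python
from bench import r
import cv2,numpy as np
from scipy.spatial.transform import Rotation as R
P=[np.array(c['intrinsics'])@np.c_[c['R'],c['t']] for c in map(r.camera_info,('top','side'))]
T=np.array([[204,429],[88,269],[210,81],[497,415]])/4.+[205,120]-.375
S=np.array([[95,144],[236,58],[409,176],[87,393]])/4.+[205,160]-.375
X=cv2.triangulatePoints(P[0],P[1],T.T,S.T);X=(X[:3]/X[3]).T;print(X.round(4))
c=r.camera_info('top');K,Rm,t=[np.array(c[k]) for k in('intrinsics','R','t')]
C=-Rm.T@t
for uv,z in zip(T,(.06,.08,.042,.016)):
    d=Rm.T@np.linalg.inv(K)@[*uv,1];print('top ray at z',z,(C+d*(z-C[2])/d[2]).round(4))
s=r.get_state();print(R.from_quat(s['orientation']).as_matrix().round(4))
```

```text
[[ 0.4388  0.0412  0.0597]
 [ 0.5211  0.0992  0.0806]
 [ 0.6243  0.035   0.0421]
 [ 0.4436 -0.1192  0.0174]]
top ray at z 0.06 [0.4385 0.0412 0.06  ]
top ray at z 0.08 [0.5202 0.0991 0.08  ]
top ray at z 0.042 [0.6238 0.035  0.042 ]
top ray at z 0.016 [ 0.4434 -0.1195  0.016 ]
[[ 9.458e-01  3.249e-01 -6.000e-04]
 [ 3.249e-01 -9.458e-01  1.400e-03]
 [-1.000e-04 -1.500e-03 -1.000e+00]]
```

Height and position are confirmed: the 60 mm sleeve is at (0.4386, 0.0412) and the pad at (0.4435, -0.1193). I'll move in keeping the tool yaw, swinging wide of the inner reach limit.

Call:
{"op": "step_arm", "data": {
  "targets": [
    [[35, -31, 0], [0, 0, 0], 85],
    [[35, -31, 0], [0, 0, 0], 85],
    [[35, -31, 0], [0, 0, 0], 85],
    [[35, -31, 0], [0, 0, 0], 85],
    [[35, -31, 0], [0, 0, 0], 85],
    [[35, -31, 0], [0, 0, 0], 85],
    [[35, -31, 0], [0, 0, 0], 85],
    [[35, -31, 0], [0, 0, 0], 85],
    [[35, -31, 0], [0, 0, 0], 85],
    [[35, -31, 0], [0, 0, 0], 85],
    [[35, -31, 0], [0, 0, 0], 85],
    [[35, -31, 0], [0, 0, 0], 85]
  ]
}}

```text
clock: 1.3
ee_pos: [0.4961, -0.1484, 0.2312]
orientation: [0.986, 0.165, -0.0, 0.0]
wrist_force: [0.4, 0.1, -0.2]
finger_gap: 0.995
grip_force: 0.0
```

Call:
{"op": "step_arm", "data": {
  "targets": [
    [[1, -33, 10], [0, 0, 0], 85],
    [[1, -33, 10], [0, 0, 0], 85],
    [[1, -33, 10], [0, 0, 0], 85],
    [[1, -33, 10], [0, 0, 0], 85],
    [[1, -33, 10], [0, 0, 0], 85],
    [[2, -33, 10], [0, 0, 0], 85],
    [[0, 0, 0], [0, 0, 0], 85],
    [[0, 0, 0], [0, 0, 0], 85]
  ]
}}

```text
clock: 2.1
ee_pos: [0.4377, 0.0398, 0.1711]
orientation: [0.986, 0.166, -0.0, 0.0]
wrist_force: [0.2, -0.9, 0.5]
finger_gap: 0.992
grip_force: 0.0
```

Run:
```python
from bench import r
import cv2,numpy as np
from scipy.spatial.transform import Rotation as R
s=r.get_state();im=r.get_image('wrist');c=r.camera_info('wrist')
T=np.eye(4);T[:3,:3]=R.from_quat(s['orientation']).as_matrix();T[:3,3]=s['ee_pos']
W=np.linalg.inv(T@c['T_tool_cam'])
for X in([.4386,.0412,.06],[s['ee_pos'][0],s['ee_pos'][1],.06]):
    p=c['intrinsics']@(W@[*X,1])[:3];p=p[:2]/p[2];print(p)
    cv2.drawMarker(im,tuple(int(round(v)) for v in p),(0,255,0) if X[0]==.4386 else (0,0,255),0,12)
cv2.imwrite('pics/w1.png',im);print(s['ee_pos'],s['qpos'])
```

```text
[253.51267404 177.98174093]
[254.835285   179.55708224]
[0.43770094 0.03976354 0.17113019] [-0.07635943  0.31126746 -0.15749877  2.10678205  0.07221543  0.72918932
 -1.51838526]
```

View pics/w1.png

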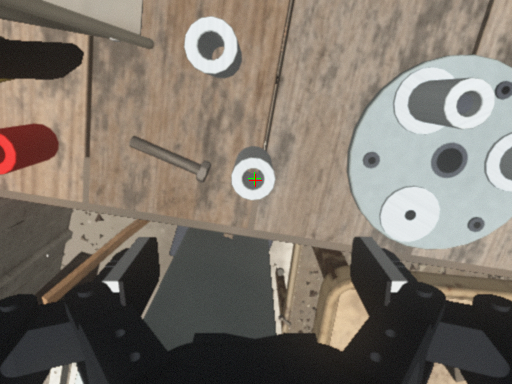

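The green mark at (254,178) falls on the 60 mm sleeve's top ring, between the fingers. A bolt lies at (203,172), so I'll keep the fingertips high and partly close the fingers before descending.

Call:
{"op": "step_arm", "data": {
  "targets": [
    [[1, -1, 0], [0, 0, 0], 60],
    [[0, 0, 25], [0, 0, 0], 60],
    [[0, 0, 25], [0, 0, 0], 60],
    [[0, 0, 25], [0, 0, 0], 60],
    [[0, 0, 25], [0, 0, 0], 60],
    [[0, 0, 15], [0, 0, 0], 60],
    [[0, 0, 15], [0, 0, 0], 60],
    [[0, 0, 15], [0, 0, 0], 60],
    [[0, 0, 0], [0, 0, 0], 60],
    [[0, 0, 0], [0, 0, 0], 60]
  ]
}}

```text
clock: 3.15
ee_pos: [0.4388, 0.04, 0.0265]
orientation: [0.986, 0.164, -0.0, 0.0]
wrist_force: [0.3, -0.6, 0.5]
finger_gap: 0.707
grip_force: 0.0
```

Call:
{"op": "step_arm", "data": {
  "targets": [
    [[0, 0, 0], [0, 0, 0], 45],
    [[0, 0, 0], [0, 0, 0], 40],
    [[0, 0, 0], [0, 0, 0], 36],
    [[0, 0, 0], [0, 0, 0], 30],
    [[0, 0, 0], [0, 0, 0], 25],
    [[0, 0, 0], [0, 0, 0], 25],
    [[0, 0, 0], [0, 0, 0], 25],
    [[0, 0, 0], [0, 0, 0], 25]
  ]
}}

```text
clock: 3.95
ee_pos: [0.439, 0.0411, 0.0271]
orientation: [0.986, 0.165, 0.001, -0.0]
wrist_force: [-2.4, 2.1, 11.3]
finger_gap: 0.393
grip_force: 58.4
```

Call:
{"op": "step_arm", "data": {
  "targets": [
    [[0, 0, -5], [0, 0, 0], 25],
    [[0, 0, -10], [0, 0, 0], 25],
    [[0, 0, -15], [0, 0, 0], 25],
    [[0, 0, -15], [0, 0, 0], 25],
    [[0, 0, -10], [0, 0, 0], 25],
    [[0, 0, -5], [0, 0, 0], 25],
    [[0, 0, 0], [0, 0, 0], 25],
    [[0, 0, 0], [0, 0, 0], 25]
  ]
}}

```text
clock: 4.75
ee_pos: [0.4384, 0.0406, 0.0861]
orientation: [0.986, 0.165, -0.0, 0.0]
wrist_force: [-0.5, -0.5, -4.4]
finger_gap: 0.39
grip_force: 60.0
```

Run:
```python
from bench import r
import cv2,numpy as np
s=r.get_state();w=r.get_image('wrist');i=r.get_image('side')
cv2.imwrite('pics/g1.png',np.hstack([cv2.resize(i[120:300,190:330],(420,540),interpolation=2),cv2.resize(w[100:384,160:360],(380,540))]))
print(s['ee_pos'],s['wrist_force'],s['torque'])
```

```text
[0.43838438 0.04056307 0.08607677] [-0.49373228 -0.46101184 -4.36914397] [-0.05845059 -0.01884937  0.02283958]
```

View pics/g1.png

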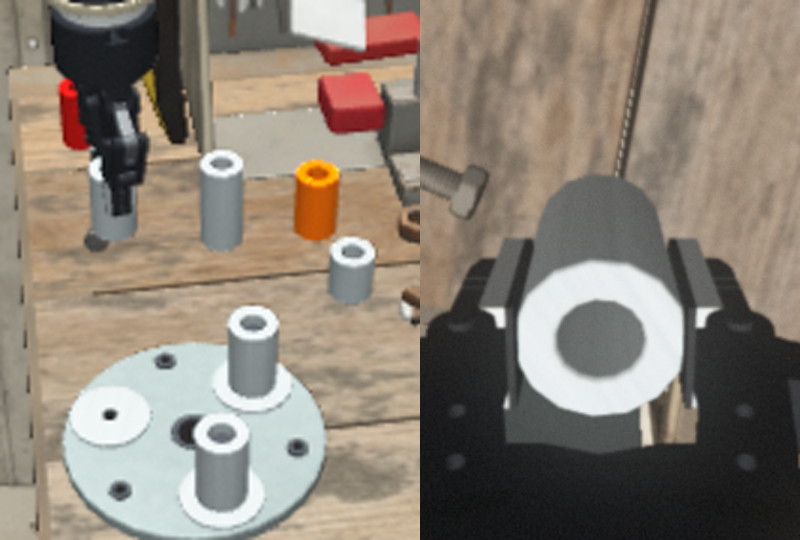

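The sleeve is gripped upright and centred; the other sleeves are untouched. Next I carry it to the pad.

Call:
{"op": "step_arm", "data": {
  "targets": [
    [[-5, 15, 0], [0, 0, 0], 25],
    [[-7, 25, 0], [0, 0, 0], 25],
    [[-9, 28, 0], [0, 0, 0], 25],
    [[-9, 30, 0], [0, 0, 0], 25],
    [[-8, 25, 0], [0, 0, 0], 25],
    [[-5, 18, 0], [0, 0, 0], 25],
    [[-4, 12, 0], [0, 0, 0], 25],
    [[0, 0, 0], [0, 0, 0], 25],
    [[0, 0, 0], [0, 0, 0], 25],
    [[0, 0, 0], [0, 0, 0], 25]
  ]
}}

```text
clock: 5.85
ee_pos: [0.4438, -0.1181, 0.0862]
orientation: [0.986, 0.165, -0.0, -0.0]
wrist_force: [-0.5, -0.3, -3.7]
finger_gap: 0.389
grip_force: 60.2
```

Call:
{"op": "step_arm", "data": {
  "targets": [
    [[-1, 1, 5], [0, 0, 0], 25],
    [[0, 0, 10], [0, 0, 0], 25],
    [[0, 0, 10], [0, 0, 0], 25],
    [[0, 0, 8], [0, 0, 0], 25],
    [[0, 0, 5], [0, 0, 0], 25],
    [[0, 0, 2], [0, 0, 0], 25],
    [[0, 0, 1], [0, 0, 0], 25],
    [[0, 0, 0], [0, 0, 0], 25],
    [[0, 0, 0], [0, 0, 0], 25],
    [[0, 0, 0], [0, 0, 0], 25]
  ]
}}

```text
clock: 6.85
ee_pos: [0.4434, -0.1207, 0.0456]
orientation: [0.986, 0.165, 0.0, 0.0]
wrist_force: [0.8, -0.0, -4.0]
finger_gap: 0.386
grip_force: 60.2
```

Call:
{"op": "step_arm", "data": {
  "targets": [
    [[0, 0, 1], [0, 0, 0], 25],
    [[0, 0, 0], [0, 0, 0], 25],
    [[0, 0, 0], [0, 0, 0], 25]
  ]
}}

```text
clock: 7.15
ee_pos: [0.4432, -0.1206, 0.0443]
orientation: [0.986, 0.165, 0.0, -0.0]
wrist_force: [0.1, -0.4, -4.4]
finger_gap: 0.39
grip_force: 60.2
```

Not yet in contact; the wrist still carries the weight.

Call:
{"op": "step_arm", "data": {
  "targets": [
    [[0, -1, 1], [0, 0, 0], 25],
    [[0, 0, 0], [0, 0, 0], 25],
    [[0, 0, 0], [0, 0, 0], 25]
  ]
}}

```text
clock: 7.45
ee_pos: [0.4429, -0.1196, 0.0433]
orientation: [0.986, 0.165, 0.0, 0.0]
wrist_force: [0.5, -0.1, -3.5]
finger_gap: 0.39
grip_force: 60.3
```

Call:
{"op": "step_arm", "data": {
  "targets": [
    [[0, 0, 1], [0, 0, 0], 25],
    [[0, 0, 0], [0, 0, 0], 25],
    [[0, 0, 0], [0, 0, 0], 25]
  ]
}}

```text
clock: 7.75
ee_pos: [0.443, -0.1195, 0.0431]
orientation: [0.986, 0.165, 0.0, 0.0]
wrist_force: [-3.4, 1.1, 12.7]
finger_gap: 0.388
grip_force: 61.9
```

Contact at z = 0.043, as expected. Now I release in steps, then back straight up.

Call:
{"op": "step_arm", "data": {
  "targets": [
    [[0, 0, 0], [0, 0, 0], 38],
    [[0, 0, 0], [0, 0, 0], 42],
    [[0, 0, 0], [0, 0, 0], 48],
    [[0, 0, 0], [0, 0, 0], 55],
    [[0, 0, 0], [0, 0, 0], 65],
    [[0, 0, 0], [0, 0, 0], 65],
    [[0, 0, 0], [0, 0, 0], 65]
  ]
}}

```text
clock: 8.45
ee_pos: [0.4429, -0.1197, 0.0423]
orientation: [0.986, 0.165, -0.0, -0.0]
wrist_force: [-0.3, -0.2, 0.3]
finger_gap: 0.76
grip_force: 0.0
```

Call:
{"op": "step_arm", "data": {
  "targets": [
    [[0, 0, -10], [0, 0, 0], 65],
    [[0, 0, -20], [0, 0, 0], 65],
    [[0, 0, -25], [0, 0, 0], 65],
    [[0, 0, -25], [0, 0, 0], 65],
    [[0, 0, -25], [0, 0, 0], 65],
    [[0, 0, -20], [0, 0, 0], 65],
    [[0, 0, -10], [0, 0, 0], 65],
    [[0, 0, 0], [0, 0, 0], 65],
    [[0, 0, 0], [0, 0, 0], 65]
  ]
}}

```text
clock: 9.35
ee_pos: [0.4425, -0.1196, 0.1769]
orientation: [0.986, 0.165, -0.0, -0.0]
wrist_force: [0.0, 0.2, 0.1]
finger_gap: 0.757
grip_force: 0.0
```

Run:
```python
from bench import r
import cv2,numpy as np
from scipy.spatial.transform import Rotation as R
s=r.get_state();w=r.get_image('wrist');i=r.get_image('side');c=r.camera_info('wrist')
T=np.eye(4);T[:3,:3]=R.from_quat(s['orientation']).as_matrix();T[:3,3]=s['ee_pos']
W=np.linalg.inv(T@c['T_tool_cam'])
p=c['intrinsics']@(W@[.4434,-.1194,.076,1])[:3];p=p[:2]/p[2];print(p,s['ee_pos'],s['finger_gap'],s['clock'])
cv2.drawMarker(w,tuple(int(round(v)) for v in p),(0,0,255),0,10)
cv2.imwrite('pics/e1.png',np.hstack([cv2.resize(i[150:310,195:325],(422,520),interpolation=2),cv2.resize(w[90:350,166:350],(368,520))]))
```

```text
[254.98474941 181.9051068 ] [ 0.442517   -0.11961319  0.1768984 ] 0.756622761378695 9.35
```

View pics/e1.png

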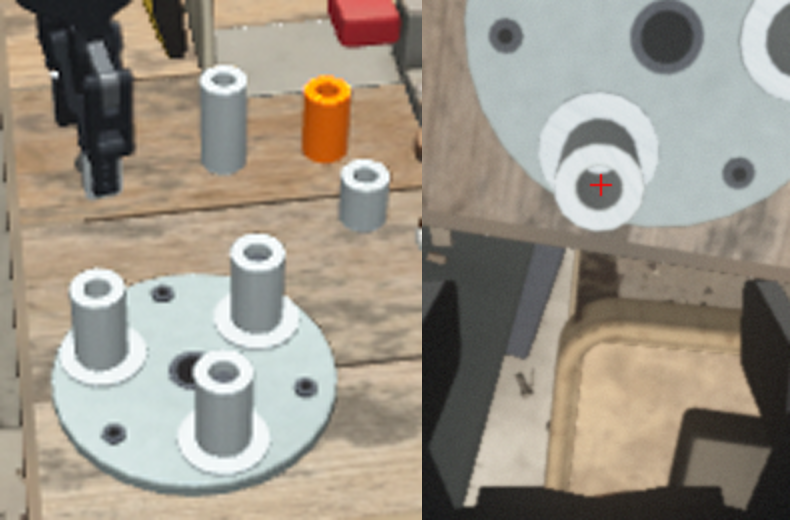

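The sleeve stands upright and centred on the pad: the predicted mark is at the middle of its bore, about 1–2 mm off at most. The gripper is clear and the other sleeves are unmoved.

```bash
python3 -c "
from bench import r
print(r.hand_in())"
```

```text
the job is handed in; nothing more can be done
None
```

The 60 mm sleeve stands upright on the empty pad, within about 2 mm of its centre in the last camera check. It has been let go, the other two loose sleeves were left standing, and the job is handed in at about 9.5 s of the 48 s; the judging result was not shown.

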